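# Wedge the rocking parts chest

## Robot

A 6-joint arm with a two-finger parallel gripper is mounted at the origin on the work surface. World frame = base frame: x ahead of the robot, y to its left, z up, the work surface at z = 0. Lengths are in mm, angles in rad, forces in N, time in s.
With the tool pointing down it reaches from about 375 to 975 mm from the base axis. Payload 3.8 kg.
Tool frame: the origin (TCP) lies midway between the tips of the shut fingers; the grasp point (between the pads) lies 19 mm behind it; z points along the fingers, y is the direction in which the jaws open and shut (so a half turn about z gives the same grasp; the last joint's range is limited). The gripper opens to 85 mm and grips with 20 to 120 N. Pads are 22 mm wide; open, the fingers measure 114 mm over their backs; the gripper's body (76 mm by 85 mm) begins 54 mm behind the grasp point. The pads swing forward as they close: fully open they stand 13 mm farther back than shut.
Start: joints at [-1.347, 0.264, 1.604, -0, 1.274, -0.037], TCP at [174.046, -652.17, 199.08] pointing down, gripper open.
Joint ranges: [-2.63, 2.63], [-0.94, 2.18], [0.31, 2.57], [-1.31, 4.45], [0, 2.66], [-2.55, 2.55]. Speed limits (rad/s): [2.57, 2.57, 3.14, 3.14, 3.14, 3.14].

## Interface

Orientations are given as a 3x3 rotation matrix whose columns are the frame's x, y, z axes.
In Python, from workcell import get_obs, optics, ticket gives the robot as it stands. The module is installed in compiled form; this text tells all that it offers.
- The arm moves only by the tool step_arm, never from a script. Its arguments are lists of equal length, an entry for each row: "slide": the shift along the tool's x, y, z in cm, a list of three; "spin": the turn about the tool's z in rad; "grip": the finger opening in cm, from 0 to 8.54. A call has 1 to 5 rows; each row is the pose to reach, as a shift and turn from the pose measured when the call began, along the tool's axes at that moment; what a row does not reach only later rows make up. A row lasts 1/8 s, in which the tool goes at most 62.5 mm and 10.7 degrees, less where a joint would pass 70% of its speed; a pose out of reach is approached as far as the arm can. A call with a gripper value outside its range is refused whole. The fingers move at their own pace and stop on an object; "grip_force" is the grip in N (left out, the last holds). Time passes only in rows, so rows that repeat a pose let the fingers close. It gives the time, the measured TCP pose, the force and the opening at its end, in the units of the state.
- get_obs(): the state, without advancing time (a new reading comes with each control period).
- optics.snapshot(name): name is "side" or "top"; returns (picture, depth): 400x640x3 uint8, red, green, blue; 400x640 float32, mm along the optical axis (not along the pixel's ray), 0 where there is no reading.
- optics.calibration(name): a dict with "K" (3x3 intrinsics, pixels), "distortion" ([k1, k2, p1, p2, k3] as OpenCV has them; the pictures are not rectified), "R" (3x3) and "t" (3): a world point X has camera coordinates R X + t. Camera axes: x right, y down, z forward; pixel columns grow to the right and rows downward; lengths in mm; the calibration is good to about 2 mm. A picture is of the moment at which its call begins. calibration takes no time and is no camera call.
- ticket.job_done(): hands the job in, once; it reports no verdict.
The state is a dict: "clock": time; "q": joint angles; "qvel": joint speeds; "joint_torque": joint torques, N m; "ee_pos": TCP position; "eef_rot": TCP orientation; "ft_force": force on the tool from outside, world axes, zero at the start; "ft_torque": the same for the moment, N m; "gripper_width": opening from 0.0 (shut) to 1.0 (fully open).
Only numpy, scipy, OpenCV 4.12 (cv2) and the standard library are available. Lean on these libraries where they do the work, as an engineer would, in place of code of your own. Each camera call takes 0.05 s, during which the arm holds its last target.

## Task

The small steel parts chest on the workbench rocks because the foot at its front right corner (seen from the robot) is too short. Push the loose wooden wedge along the bench with the fingers, thin end first, under that foot until it is snug but does not jack the chest up, then press firmly down (about 10 N) on the chest's top above that foot for about a second to check that it no longer rocks; if it still rocks, push the wedge farther and press again. Do not lift the chest or shove it along the bench, slide the wedge without lifting it, and leave everything else where it is.

Things in the scene. Friction and masses are not known exactly. Their poses are not given: they have to be found in the camera images.
- chest: loose blue steel parts chest, about 3 kg, body 194 (x) x 244 (y) x 90 mm, flat top 120 mm and underside 30 mm above the bench, on four domed rubber feet at x +-75, y +-100 mm; the one at x -75, y -100 is too short. Drawer fronts stand up to 11 mm proud of its -x face. Origin: at bench level under its middle; x to its back (away from the robot), y to its left, z up
- short_foot (a point): point at bench level straight under the short foot (fixed to the chest). The foot's dome has a 12 mm radius; its lowest point hangs 7 to 11 mm above this point, how much is not known
- short_corner (a point): point on the flat top of the chest straight above the short foot, 22 mm from the front and side edges: press here. Without the wedge about 3 to 6 N pressed here tips the chest until the short foot meets what is under it
- steel_block (a point): middle of the top of a steel block 70 x 70 x 25 mm bolted on the chest's top at the back left corner, diagonally opposite the short foot; its weight keeps the chest level on the three good feet
- wedge: loose beech wedge, 120 long (x), 50 wide (y), about 90 g, rising evenly from 3 mm at the thin end (+x) to 27 mm at the square thick end (-x). Origin: middle of its underside; z up. It lies flat before the chest, thin end roughly towards the short foot. It slides with about 1 N or less; when it meets the foot the push rises to several newtons. It stays in by friction
- wedge_thin_end (a point): middle of the lower edge of the wedge's thin end (wedge frame x +60 mm)
- offcut: bystander: flat beech offcut 90 x 50 x 20 mm of even thickness (not the wedge); origin under its middle
- socket: bystander: steel wheel-nut socket standing upright, diameter 32, height 45 mm; origin under its middle
- driver: bystander: screwdriver lying on the bench beside the chest
- spray_can: bystander: aluminium can, diameter 60, height 170 mm
- jar: bystander: clear jar with dark cap, diameter 68, height 80 mm
- parts_bin: bystander: open red bin 150 x 110 x 70 mm
- mallet: bystander: rubber mallet lying down, head 56 mm thick and 90 mm long, wooden handle
Things that resemble listed ones, but are neither listed nor needed, are in the scene too. What is shaped like the wedge but blue is not meant.

How it is judged (in metres and radians):
On the way, in this order (a step that is already met when the one before it is completed fails the run):
1. the thin end of the wedge is pushed under the short foot (x of wedge_thin_end in the frame of chest above -0.075 m and horizontal distance between wedge and short_corner below 0.065 m and y of short_corner in the frame of wedge between -0.021 and 0.021 m), for 0.1 s.
2. a firm press (over 3.5 N) down on the chest is borne by the wedge and the chest stays level (all of step 1 and contact force between the fingers and chest above 3.5 N and contact force between wedge and chest above 2 N and angle between chest's own z axis and vertical below 0.014 rad), for 0.3 s.
At the end, for the whole second after the job is handed in: the wedge lies flat with its thin end past the short foot, which rests on it within 21 mm of its centre line (over 0.4 N); chest level within 0.014 rad, moved under 12 mm, all at rest; a press over 3.5 N was held 0.3 s with over 2 N borne by the wedge (all of step 1 and angle between chest's own z axis and vertical below 0.014 rad and contact force between wedge and chest above 0.4 N and height (world z) of wedge below 0.004 m and angle between wedge's own z axis and vertical below 0.03 rad and distance of chest from where it was at the start of the episode below 0.012 m and linear speed of each of chest, wedge below 0.01 m/s); the robot touches nothing.
It fails at once if the wedge is lifted off the bench or tipped up (height (world z) of wedge above 0.012 m or angle between wedge's own z axis and vertical above 0.2 rad).
It fails at once if the chest is lifted, tipped over 0.14 rad or shoved more than 30 mm (height (world z) of chest above 0.015 m or angle between chest's own z axis and vertical above 0.14 rad or distance of chest from where it was at the start of the episode above 0.03 m).
It fails at once if the chest is struck or pressed with more than 60 N (contact force between the fingers and chest above 60 N).
It fails at once if a bystander is moved more than 30 mm (distance of any of offcut, socket, driver, spray_can, jar, parts_bin, mallet from where it was at the start of the episode above 0.03 m).
It also fails if it takes over 64 s, if anything falls off the work surface, if the arm or the gripper's body presses on something with over 40 N, if the wrist force passes 120 N, or if a joint passes its speed limit or range.

## Working session

There is one attempt and no reset: what is moved stays moved. The work goes in short steps, Python scripts to look and compute and a tool call to move; the robot and the scene stay as the last step left them, time stands still between calls to the robot, and variables do not carry over. Pictures are saved under pics/ and viewed, and the job is handed in when it is done.

Besides the shell and the picture viewer there is one more tool, called after ">>>" as name(argument=value, ...) on one line, values as JSON. step_arm: Moves the arm, as the interface text tells. Its arguments: {"type":"object","properties":{"slide":{"type":"array"},"spin":{"type":"array"},"grip":{"type":"array"},"grip_force":{"type":"number"}},"required":["slide","spin","grip"]}

```bash
mkdir -p pics; python3 - <<'E'
from workcell import get_obs, optics
import cv2,numpy as np
o=get_obs();print({k:np.round(v,3).tolist() for k,v in o.items()})
for n in("top","side"):
    p,d=optics.snapshot(n);cv2.imwrite(f"pics/{n}0.png",p[:,:,::-1]);np.save(f"pics/{n}0.npy",d)
    c=optics.calibration(n);print(n,{k:np.round(v,3).tolist() for k,v in c.items()})
E
```

```text
{'clock': 0.0, 'q': [-1.347, 0.265, 1.605, -0.0, 1.274, -0.037], 'qvel': [-0.0, -0.001, -0.001, 0.0, 0.001, 0.0], 'joint_torque': [-0.0, -51.511, -36.731, 0.0, 0.013, -0.0], 'ee_pos': [173.857, -651.386, 197.766], 'eef_rot': [[0.966, 0.258, -0.001], [0.258, -0.966, 0.002], [0.0, -0.002, -1.0]], 'ft_force': [1.288, 0.414, 0.572], 'ft_torque': [-0.008, 0.045, -0.025], 'gripper_width': 0.999}
top {'K': [[384.0, 0.0, 316.244], [0.0, 384.0, 199.737], [0.0, 0.0, 1.0]], 'distortion': [-0.07, 0.0, 0.0, 0.0, 0.0], 'R': [[0.029, -1.0, -0.006], [-0.985, -0.027, -0.168], [0.167, 0.011, -0.986]], 't': [-32.802, 582.97, 1157.707]}
side {'K': [[421.641, 0.0, 314.846], [0.0, 421.641, 195.18], [0.0, 0.0, 1.0]], 'distortion': [-0.069, 0.0, 0.0, 0.0, 0.0], 'R': [[-0.925, -0.381, -0.007], [-0.203, 0.508, -0.837], [0.322, -0.772, -0.547]], 't': [525.596, 225.146, 1062.157]}
```

View pics/top0.png

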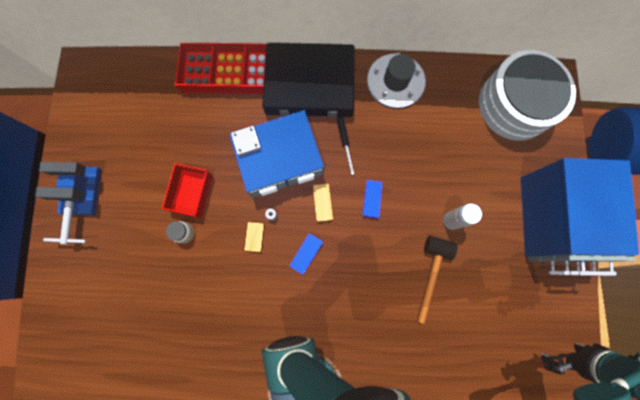

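View pics/side0.png

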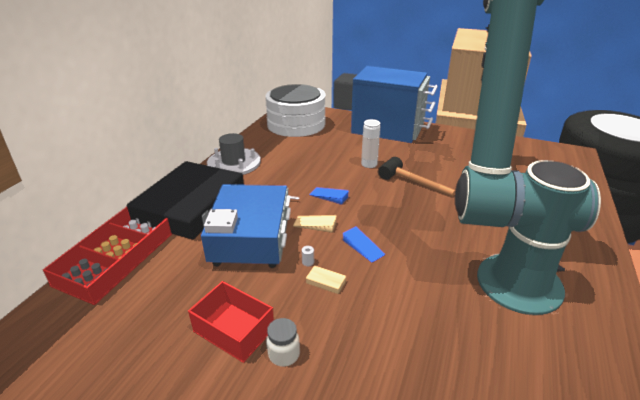

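The top view shows the blue chest at about (278,152), with its steel block at (245,139). These could be taken for the wedge: beech (323,203), beech (254,237), blue (372,199) and blue (306,253). The beech piece at (323,203) lies before the front right corner, so it is probably the wedge. I'll check it in a close crop.

```bash
cat > h.py <<'E'
import numpy as np,cv2
from workcell import get_obs, optics
def cal(n):
    c=optics.calibration(n);return [np.array(c[k],float) for k in("K","distortion","R","t")]
def ray(n,px,z):
    K,D,R,t=cal(n);px=np.array(px,float).reshape(-1,1,2)
    u=cv2.undistortPoints(px,K,D).reshape(-1,2);d=np.c_[u,np.ones(len(u))]@R
    o=-R.T@t;return o+d*((z-o[2])/d[:,2])[:,None]
def proj(n,X):
    K,D,R,t=cal(n);return cv2.projectPoints(np.array(X,float).reshape(-1,1,3),cv2.Rodrigues(R)[0],t,K,D)[0].reshape(-1,2)
def beech(p):
    h=cv2.cvtColor(p,cv2.COLOR_RGB2HSV);return cv2.inRange(h,(14,50,130),(32,190,255))
def blue(p):
    h=cv2.cvtColor(p,cv2.COLOR_RGB2HSV);return cv2.inRange(h,(100,120,60),(130,255,255))
E
python3 - <<'E'
from h import *
for n,(x0,y0,x1,y1),s in(("top",(220,100,400,270),4),("side",(190,170,400,300),4)):
    p=cv2.imread(f"pics/{n}0.png");c=cv2.resize(p[y0:y1,x0:x1],None,fx=s*.85,fy=s*.85,interpolation=cv2.INTER_CUBIC);cv2.imwrite(f"pics/{n}0c.png",c)
    rgb=p[:,:,::-1].copy();d=np.load(f"pics/{n}0.npy")
    for nm,m in(("beech",beech(rgb)),("blue",blue(rgb))):
        for q in cv2.findContours(m,0,2)[0]:
            if cv2.contourArea(q)>120:
                r=cv2.minAreaRect(q);print(n,nm,cv2.contourArea(q),np.round(r[0]),np.round(ray(n,[r[0]],20)[0]),np.round(cv2.boxPoints(r),1).tolist())
E
```

```text
top beech 410.0 [602. 312.] [ 250. -943.   20.] [[595.2000122070312, 276.29998779296875], [604.5999755859375, 275.6000061035156], [609.7000122070312, 346.8999938964844], [600.2999877929688, 347.6000061035156]]
top beech 127.5 [626. 262.] [  411. -1040.    20.] [[612.4000244140625, 258.5], [639.0, 255.60000610351562], [640.0, 264.6000061035156], [613.4000244140625, 267.5]]
top beech 470.5 [254. 237.] [465. 179.  20.] [[243.5, 250.60000610351562], [246.8000030517578, 220.5], [264.1000061035156, 222.5], [260.70001220703125, 252.5]]
top beech 586.0 [322. 202.] [581. -36.  20.] [[311.70001220703125, 184.6999969482422], [328.70001220703125, 182.6999969482422], [333.20001220703125, 220.0], [316.20001220703125, 222.10000610351562]]
top blue 598.5 [306. 253.] [416.  12.  20.] [[288.29998779296875, 265.29998779296875], [308.79998779296875, 232.60000610351562], [323.1000061035156, 241.60000610351562], [302.70001220703125, 274.29998779296875]]
top blue 547.5 [372. 199.] [ 597. -196.   20.] [[362.20001220703125, 216.1999969482422], [365.70001220703125, 179.60000610351562], [382.1000061035156, 181
[... 1460 characters left out ...]
e 336.0 [328. 195.] [ 592. -173.   20.] [[309.3999938964844, 200.1999969482422], [310.6000061035156, 186.89999389648438], [347.5, 190.1999969482422], [346.29998779296875, 203.60000610351562]]
side blue 4662.0 [243. 223.] [775.  64.  20.] [[199.8000030517578, 260.3999938964844], [203.39999389648438, 182.1999969482422], [285.20001220703125, 186.0], [281.6000061035156, 264.20001220703125]]
side blue 13190.0 [580.  70.] [ -368. -2097.    20.] [[521.0, 0.0], [639.0, 0.0], [639.0, 141.0], [521.0, 141.0]]
side blue 13540.5 [411.  70.] [  620. -1651.    20.] [[331.6000061035156, 140.10000610351562], [333.20001220703125, -1.7999999523162842], [490.20001220703125, 0.10000000149011612], [488.5, 142.0]]
```

View pics/top0c.png

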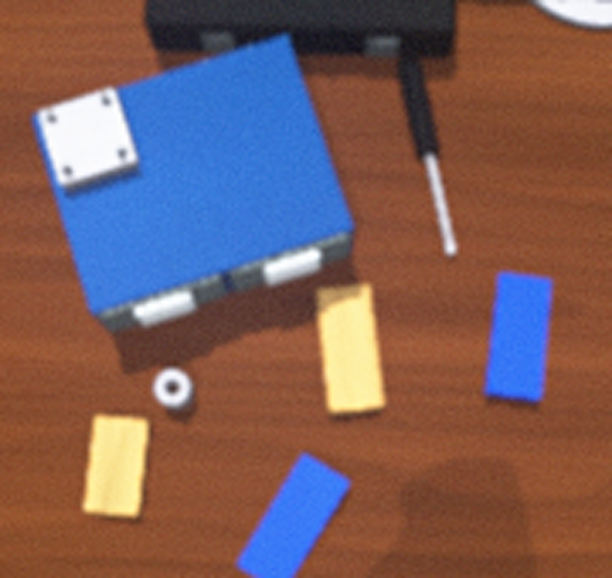

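View pics/side0c.png

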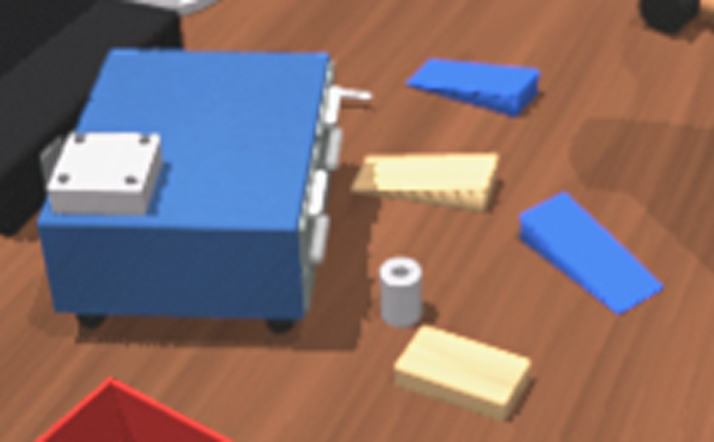

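The crop shows the beech piece at (322,202) tapering towards the chest, so it is the wedge. The beech piece at (254,237) has even thickness, so it is the offcut. Next I'll measure the poses from the contours and the depth.

```bash
cat >> h.py <<'E'
def cloud(n,d):
    K,D,R,t=cal(n);v,u=np.nonzero(d>0);px=np.c_[u,v].astype(float)
    w=cv2.undistortPoints(px.reshape(-1,1,2),K,D).reshape(-1,2);P=np.c_[w,np.ones(len(w))]*d[v,u][:,None]
    X=np.full(d.shape+(3,),np.nan);X[v,u]=(P-t)@R;return X
def rect(P):
    r=cv2.minAreaRect(P[:,:2].astype(np.float32));return np.round(r[0],1),np.round(r[1],1),cv2.boxPoints(r)
E
python3 - <<'E'
from h import *
for n in("top","side"):
    p=cv2.imread(f"pics/{n}0.png")[:,:,::-1].copy();X=cloud(n,np.load(f"pics/{n}0.npy"))
    m=(blue(p)>0)&(abs(X[...,2]-120)<8)&(abs(X[...,0]-740)<180)&(abs(X[...,1]-100)<200)
    P=X[m];print(n,"chest z",np.median(P[:,2]),*[np.round(a,1).tolist() for a in rect(P)])
    if n=="top":
        q=max(cv2.findContours(m.astype(np.uint8),0,2)[0],key=cv2.contourArea)
        h=ray(n,q.reshape(-1,2),120);c,s,b=rect(h);print(" ray rect",c,s,np.round(b,1).tolist())
    m=(beech(p)>0)&(abs(X[...,0]-581)<90)&(abs(X[...,1]+30)<60)
    P=X[m];print("wedge z",np.percentile(P[:,2],[2,50,98]),*[np.round(a,1).tolist() for a in rect(P)])
    A=np.c_[P[:,:2],np.ones(len(P))];print("plane",np.linalg.lstsq(A,P[:,2],rcond=None)[0])
print("top corner rays z120",np.round(ray("top",[[305.3,110.9],[323.8,167.6],[247.4,192]],120),1).tolist())
print("wedge thin L,R z3",np.round(ray("top",[[313.5,185.3],[329.1,183.8]],1),1).tolist())
print("thick R,L z27/0",np.round(ray("top",[[333,220],[317.4,221.5]],27),1).tolist(),np.round(ray("top",[[333,220],[317.4,221.5]],0),1).tolist())
E
```

```text
top chest z 117.96371287638449 [722.1, 109.9] [193.4, 243.4] [[590.0, 191.8000030517578], [672.2999877929688, -37.29999923706055], [854.2999877929688, 28.0], [772.0, 257.1000061035156]]
 ray rect [720.1 109.4] [191.5 242.5] [[589.0, 191.0], [671.2000122070312, -37.20000076293945], [851.2999877929688, 27.700000762939453], [769.0999755859375, 255.89999389648438]]
wedge z [-3.55011566 11.89728765 26.73232416] [584.6, -36.4] [124.4, 56.2] [[519.0, -17.299999237060547], [527.0, -73.0], [650.0999755859375, -55.5], [642.2000122070312, 0.20000000298023224]]
plane [-1.41125609e-01 -5.00410182e-02  9.22141610e+01]
side chest z 118.66642605825359 [721.1, 112.6] [191.4, 247.4] [[589.0999755859375, 196.39999389648438], [673.0999755859375, -36.29999923706055], [853.0999755859375, 28.700000762939453], [769.0999755859375, 261.3999938964844]]
wedge z [-1.12628329 10.81061568 26.03948018] [588.2, -47.2] [123.8, 81.6] [[521.7999877929688, -14.100000381469727], [531.5999755859375, -95.0999984741211], [654.5, -80.19999694824219], [644.7000122070312, 0.800000011920929]]
plane [-1.29740464e-01 -2.06042627e-02  8.61359952e+01]
top corner rays z120 [[849.0, 24.5, 120.0], [670.0, -37.1, 120.0], [589.3, 188.2, 120.0]]
wedge thin L,R z3 [[639.8, -5.5, 1.0], [646.2, -56.7, 1.0]]
thick R,L z27/0 [[523.7, -71.2, 27.0], [517.5, -21.9, 27.0]] [[526.9, -72.2, 0.0], [520.6, -21.7, 0.0]]
```

Measured chest: centre about (721.5,110.5), yaw 0.343, and the 193x243 size agrees. The short foot is at about (684.5,-9). Wedge: yaw about 0.13, thin end at (642.5,-31), thick end at (523.5,-46.5). I'll use two half-open fingers as a flat pusher behind the thick end so I can steer it.

>>> step_arm(slide=[[4.1,-4.4,0],[8.2,-8.8,0],[12.3,-13.2,0],[16.4,-17.6,0],[20.5,-22,0]], spin=[0,0,0,0,0], grip=[2,2,2,2,2])

```text
clock: 0.72
ee_pos: [315.7, -384.0, 197.9]
eef_rot: [[0.966, 0.257, -0.001], [0.257, -0.966, 0.003], [0.0, -0.003, -1.0]]
ft_force: [0.9, 0.1, -0.0]
gripper_width: 0.232
```

>>> step_arm(slide=[[4.1,-4.4,0],[8.2,-8.8,0],[12.3,-13.2,0],[16.4,-17.6,0],[20.5,-22,0]], spin=[0,0,0.05,0.1,0.13], grip=[2,2,2,2,2])

```text
clock: 1.35
ee_pos: [457.5, -116.8, 198.3]
eef_rot: [[0.992, 0.129, -0.0], [0.129, -0.992, 0.002], [-0.0, -0.002, -1.0]]
ft_force: [1.2, -0.8, 0.1]
gripper_width: 0.233
```

>>> step_arm(slide=[[2.5,-3,2],[4.95,-6.1,4],[4.95,-6.1,9],[4.95,-6.1,13],[4.95,-6.1,13]], spin=[0,0,0,0,0], grip=[2,2,2,2,2])

```text
clock: 1.98
ee_pos: [494.4, -48.7, 64.6]
eef_rot: [[0.992, 0.129, -0.01], [0.129, -0.992, 0.004], [-0.009, -0.005, -1.0]]
ft_force: [-0.2, 0.4, 0.0]
gripper_width: 0.235
```

```bash
python3 - <<'E'
from h import *
for n,(x0,y0,x1,y1) in(("top",(230,100,400,270)),("side",(190,140,400,300))):
    p,d=optics.snapshot(n);p=p[:,:,::-1]
    cv2.imwrite(f"pics/{n}1.png",cv2.resize(p[y0:y1,x0:x1],None,fx=3.4,fy=3.4,interpolation=cv2.INTER_CUBIC))
o=get_obs();print(o["ee_pos"],o["ft_force"])
E
```

```text
[498.80226958 -49.66697521  68.96178576] [ 0.83472604 -0.39070513  0.32927673]
```

View pics/top1.png

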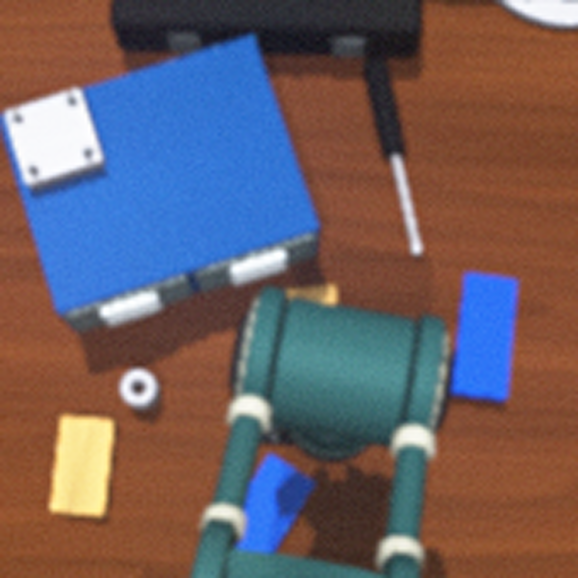

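View pics/side1.png

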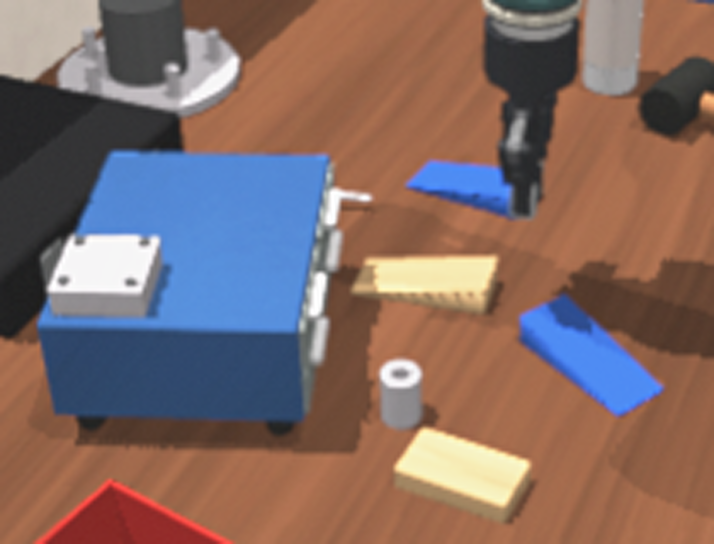

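The fingers, at side crop (525,210), hang above and behind the thick end of the wedge. The wedge has not moved. I'll lower them to about 10 mm.

>>> step_arm(slide=[[0,0,3],[0,0,5],[0,0,5.8],[0,0,5.8],[0,0,5.8]], spin=[0,0,0,0,0], grip=[2,2,2,2,2])

```text
clock: 2.7
ee_pos: [500.2, -49.8, 12.5]
eef_rot: [[0.992, 0.128, 0.002], [0.128, -0.992, 0.002], [0.002, -0.002, -1.0]]
ft_force: [0.7, -0.8, -0.5]
gripper_width: 0.24
```

>>> step_arm(slide=[[0.5,0,0],[1.0,0,0],[1.4,0,0],[1.4,0,0]], spin=[0,0,0,0], grip=[2,2,2,2])

```text
clock: 3.2
ee_pos: [514.6, -48.0, 12.6]
eef_rot: [[0.992, 0.129, 0.002], [0.129, -0.992, 0.002], [0.003, -0.002, -1.0]]
ft_force: [0.1, -0.3, 0.3]
gripper_width: 0.235
```

>>> step_arm(slide=[[0.5,0,0],[1.0,-0.01,0],[1.5,-0.03,0],[2.0,-0.05,0],[2.5,-0.08,0]], spin=[-0.013,-0.027,-0.04,-0.053,-0.067], grip=[2,2,2,2,2])

```text
clock: 3.82
ee_pos: [539.7, -43.9, 12.7]
eef_rot: [[0.981, 0.196, 0.002], [0.196, -0.981, 0.002], [0.003, -0.001, -1.0]]
ft_force: [0.5, -0.7, -0.5]
gripper_width: 0.235
```

```bash
python3 - <<'E'
from h import *
for n,(x0,y0,x1,y1) in(("top",(280,150,360,250)),("side",(240,160,400,260))):
    p,d=optics.snapshot(n);p=p[:,:,::-1];cv2.imwrite(f"pics/{n}2f.png",p)
    cv2.imwrite(f"pics/{n}2.png",cv2.resize(p[y0:y1,x0:x1],None,fx=5,fy=5,interpolation=cv2.INTER_CUBIC))
o=get_obs();print(o["ee_pos"],o["ft_force"])
E
```

```text
[540.06269623 -43.8960105   12.81992078] [-0.80149258  0.52516733 -0.11895477]
```

View pics/top2.png

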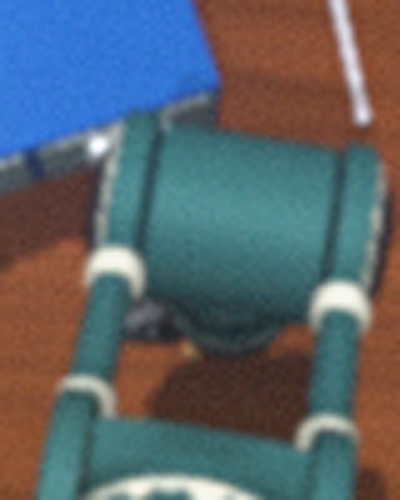

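View pics/side2.png

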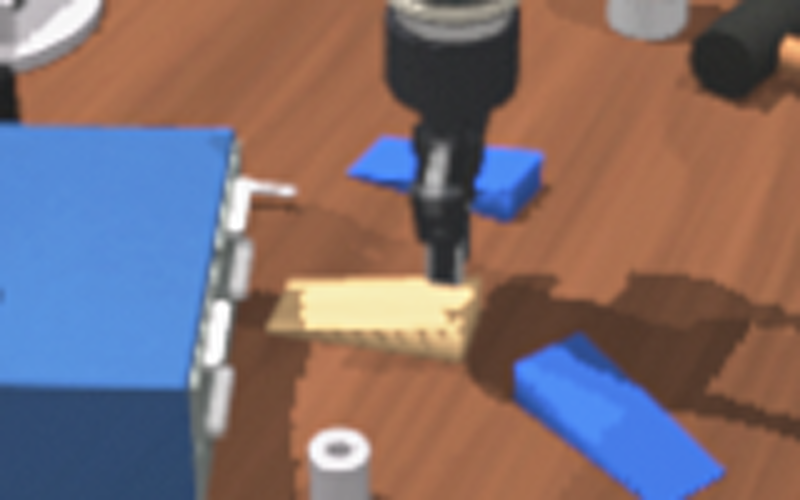

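```bash
python3 - <<'E'
from h import *
o=get_obs();T=np.array(o["ee_pos"]);R=np.array(o["eef_rot"]);print(o["gripper_width"])
c=lambda P:np.round((proj("side",P)-[240,160])*5).astype(int).tolist()
print("tcp",c([T]))
for dx in(-11,11):
  for dy in(-24,24): print(dx,dy,c([T+R@[dx,dy,0]]))
# expected wedge if fingers push at x+11
yaw=np.arctan2(R[1,0],R[0,0])
def wedge(cx,cy,yaw):
    u=np.array([np.cos(yaw),np.sin(yaw),0]);v=np.array([-u[1],u[0],0]);C=np.array([cx,cy,0])
    return [C+u*a+v*b+[0,0,z] for a,z in((-60,27),(60,3),(-60,0)) for b in(-25,25)]
u=np.array([np.cos(yaw),np.sin(yaw)])
print("pushed",c(wedge(*(T[:2]+71*u),yaw)))
print("orig",c(wedge(583,-38.7,.13)))
for f in("side0","side2f"):
    m=beech(cv2.imread(f"pics/{f}.png")[:,:,::-1].copy());m[:200]=0;m[245:]=0;m[:,:280]=0;m[:,350:]=0
    q=max(cv2.findContours(m,0,2)[0],key=cv2.contourArea);print(f,cv2.boundingRect(q))
E
```

```text
0.2338965448586061
tcp [[446, 313]]
-11 -24 [[457, 340]]
-11 24 [[470, 292]]
11 -24 [[421, 335]]
11 24 [[434, 288]]
pushed [[435, 268], [421, 317], [244, 279], [224, 327], [435, 304], [420, 353]]
orig [[483, 274], [464, 323], [293, 277], [270, 324], [482, 310], [464, 359]]
side0 (293, 215, 44, 17)
side2f (293, 215, 43, 17)
```

```bash
python3 - <<'E'
from h import *
p,d=optics.snapshot("side");X=cloud("side",d)
for v in range(196,234,3):
    print(v,[tuple(np.round(X[v,u]).astype(int)) if d[v,u]>0 else None for u in range(320,342,3)])
E
```

```text
196 [(np.int64(622), np.int64(-175), np.int64(9)), (np.int64(551), np.int64(-19), np.int64(121)), (np.int64(529), np.int64(13), np.int64(146)), (np.int64(532), np.int64(-19), np.int64(126)), (np.int64(529), np.int64(-33), np.int64(118)), (np.int64(571), np.int64(-179), np.int64(19)), (np.int64(560), np.int64(-176), np.int64(23)), (np.int64(551), np.int64(-181), np.int64(22))]
199 [(np.int64(621), np.int64(-173), np.int64(-2)), (np.int64(535), np.int64(20), np.int64(139)), (np.int64(527), np.int64(18), np.int64(139)), (np.int64(519), np.int64(17), np.int64(141)), (np.int64(526), np.int64(-25), np.int64(113)), (np.int64(567), np.int64(-168), np.int64(14)), (np.int64(556), np.int64(-167), np.int64(18)), (np.int64(547), np.int64(-168), np.int64(20))]
202 [(np.int64(614), np.int64(-154), np.int64(0)), (np.int64(537), np.int64(16), np.int64(126)), (np.int64(528), np.int64(15), np.int64(127)), (np.int64(520), np.int64(15), np.int64(130)), (np.int64(524), np.int64(-22), np.int64(105)), None, (np.int64(557), np.int64(-171), np.int64(3)), (np.int64(546), np.int64(-167), np.int64(9))]
205 [(np.
[... 2970 characters left out ...]
, np.int64(7)), (np.int64(549), np.int64(-15), np.int64(7)), (np.int64(539), np.int64(-16), np.int64(9)), (np.int64(531), np.int64(-17), np.int64(11)), (np.int64(524), np.int64(-26), np.int64(6)), (np.int64(518), np.int64(-36), np.int64(1)), (np.int64(509), np.int64(-37), np.int64(3)), (np.int64(503), np.int64(-47), np.int64(-3))]
232 [(np.int64(556), np.int64(-9), np.int64(-2)), (np.int64(546), np.int64(-9), np.int64(1)), (np.int64(540), np.int64(-18), np.int64(-4)), (np.int64(531), np.int64(-20), np.int64(-2)), (np.int64(522), np.int64(-20), np.int64(0)), (np.int64(514), np.int64(-25), np.int64(-1)), (np.int64(505), np.int64(-27), np.int64(0)), (np.int64(497), np.int64(-31), np.int64(-1))]
```

```bash
python3 - <<'E'
from h import *
for z in(69,80,90,100):
    print(z,[((proj("side",[[498.8+s*-2,-49.7+dy,z]])[0]-[190,140])*3.4).round().tolist() for dy in(-20,0,20) for s in(0,)])
E
```

```text
69 [[529.0, 223.0], [522.0, 235.0], [514.0, 248.0]]
80 [[530.0, 213.0], [522.0, 225.0], [514.0, 237.0]]
90 [[530.0, 203.0], [522.0, 215.0], [514.0, 228.0]]
100 [[530.0, 193.0], [523.0, 205.0], [515.0, 218.0]]
```

The wedge has not moved. By depth, the fingertips ride above it at z about 30, although the reported TCP z is 12.8. I'll back off and look at how the tips really stand.

>>> step_arm(slide=[[-1,0,-0.5],[-3,0,-1],[-5,0,-1],[-5,0,-1],[-5,0,-1]], spin=[0,0,0,0,0], grip=[2,2,2,2,2])

```text
clock: 4.6
ee_pos: [491.1, -53.8, 23.0]
eef_rot: [[0.981, 0.195, 0.004], [0.195, -0.981, 0.002], [0.004, -0.001, -1.0]]
ft_force: [-0.1, 0.0, 0.2]
gripper_width: 0.234
```

```bash
python3 - <<'E'
from h import *
o=get_obs();T=np.array(o["ee_pos"]);R=np.array(o["eef_rot"]);print(T,o["ft_force"])
p,d=optics.snapshot("side");q=p[150:250,280:380][:,:,::-1];q=cv2.resize(q,None,fx=6,fy=6,interpolation=cv2.INTER_CUBIC)
for dy in(-24,-10,0,10,24):
    for dx in (-11,11):
        a=(proj("side",[T+R@[dx,dy,0]])[0]-[280,150])*6;cv2.circle(q,tuple(int(i) for i in a),3,(0,255,255) if dy else (0,0,255),-1)
cv2.imwrite("pics/side3.png",q)
E
```

```text
[491.06281896 -53.80143113  22.99535182] [-0.11036142  0.02494348  0.18881999]
```

View pics/side3.png

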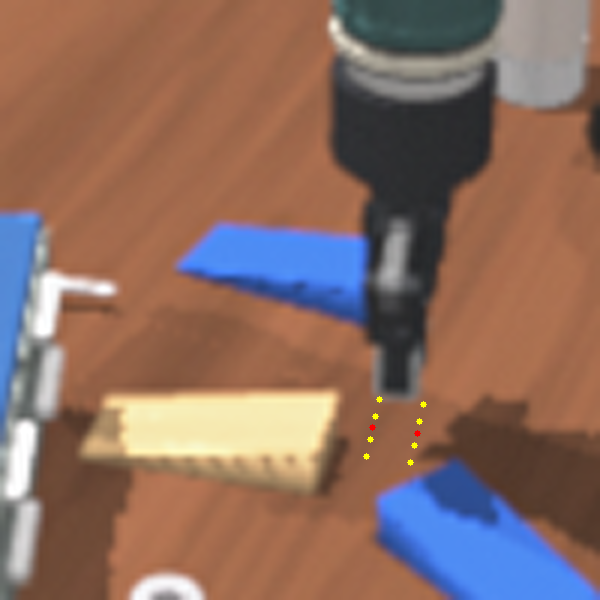

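The tips at crop (398,395) stand about 20 mm above the projected TCP (red dots at row 430). I'll shut the fingers here to see whether that comes from the swing.

>>> step_arm(slide=[[0,0,0],[0,0,0],[0,0,0],[0,0,0]], spin=[0,0,0,0], grip=[0,0,0,0])

```text
clock: 5.15
ee_pos: [491.4, -53.7, 22.9]
eef_rot: [[0.981, 0.195, 0.004], [0.195, -0.981, 0.002], [0.004, -0.001, -1.0]]
ft_force: [1.2, 0.2, 0.1]
gripper_width: 0.003
```

```bash
python3 - <<'E'
from h import *
o=get_obs();T=np.array(o["ee_pos"]);R=np.array(o["eef_rot"]);print(T,o["ft_force"],o["gripper_width"])
p,d=optics.snapshot("side");X=cloud("side",d)
for v in range(205,228,2):print(v,[tuple(int(i) for i in np.round(X[v,u])) if d[v,u]>0 else None for u in range(338,354,3)])
q=p[150:250,280:380][:,:,::-1];q=cv2.resize(q,None,fx=6,fy=6,interpolation=cv2.INTER_CUBIC)
for dy in(-14,0,14):
    for dx in (-11,11):
        a=(proj("side",[T+R@[dx,dy,0]])[0]-[280,150])*6;cv2.circle(q,tuple(int(i) for i in a),3,(0,255,255) if dy else (0,0,255),-1)
cv2.imwrite("pics/side4.png",q)
E
```

```text
[491.37206802 -53.71325603  22.89294454] [1.16487001 0.22329575 0.11669779] 0.0030635454675876504
205 [(555, -164, -3), (497, -20, 103), (489, -22, 104), (481, -25, 105), (480, -53, 86), (508, -179, -1)]
207 [(550, -152, -2), (540, -151, 1), (494, -40, 84), (485, -40, 86), (482, -58, 76), (504, -166, 0)]
209 [(545, -138, 0), (537, -142, -1), (494, -39, 78), (485, -42, 79), (510, -153, 0), (501, -156, 0)]
211 [(542, -129, -1), (534, -133, -1), (493, -39, 71), (485, -41, 72), (507, -143, -1), (498, -147, -1)]
213 [(540, -122, -3), (529, -122, 0), (492, -36, 66), (485, -41, 65), (503, -132, 0), (494, -133, 2)]
215 [(536, -111, -3), (525, -109, 1), (517, -113, 1), (509, -119, -1), (499, -120, 1), (491, -126, -1)]
217 [(531, -98, -1), (522, -101, 0), (513, -104, 0), (505, -109, -1), (498, -116, -3), (488, -117, -1)]
219 [(528, -90, -2), (520, -94, -3), (511, -97, -2), (502, -100, -1), (493, -101, 1), (486, -109, -3)]
221 [(525, -80, -2), (515, -82, 0), (507, -87, -2), (500, -93, -4), (490, -92, 0), (482, -99, -3)]
223 [(520, -68, 0), (512, -72, 0), (504, -76, -1), (495, -79, 0), (486, -80, 2), (478, -86, 0)]
225 [(518, -62, -2), (509, -64, -1), (500, -64, 1), (492, -69, 0), (483, -72, 0), (476, -79, -3)]
227 [(514, -50, 0), (506, -55, -2), (496, -55, 1), (489, -60, 0), (481, -65, -2), (472, -68, -1)]
```

View pics/side4.png

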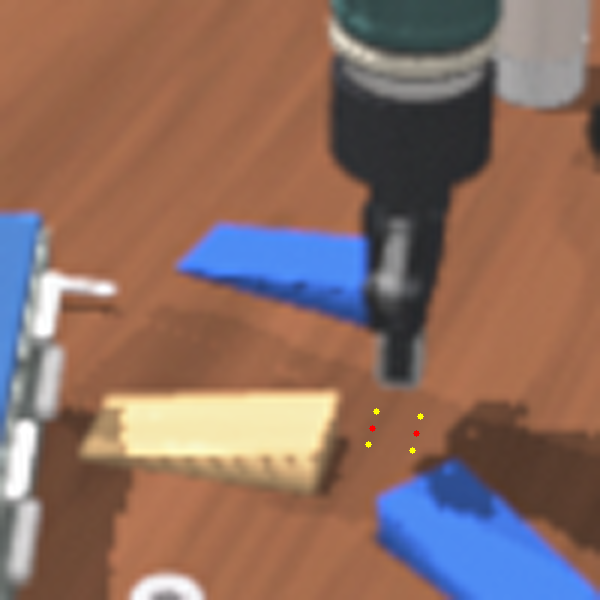

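Shut or half open, the real tips stand about 35 mm above the reported TCP. Depth gives the tip at z about 58 with the TCP reported at 22.9, while xy agrees. So I'll work by the observed tip height, lowering in steps with the force watched.

>>> step_arm(slide=[[0.6,-0.2,0.5],[0.6,-0.2,1.0],[0.6,-0.2,1.5],[0.6,-0.2,2.0],[0.6,-0.2,2.0]], spin=[0.066,0.066,0.066,0.066,0.066], grip=[2,2,2,2,2])

```text
clock: 5.82
ee_pos: [496.2, -50.5, 2.3]
eef_rot: [[0.991, 0.13, 0.002], [0.13, -0.991, 0.002], [0.002, -0.002, -1.0]]
ft_force: [-0.6, -0.2, 0.3]
gripper_width: 0.23
```

```bash
cat >> h.py <<'E'
def see(name,off=0):
    o=get_obs();T=np.array(o["ee_pos"]);R=np.array(o["eef_rot"]);print(np.round(T,1),np.round(o["ft_force"],2),round(float(o["gripper_width"]),3))
    p,d=optics.snapshot("side");cv2.imwrite(f"pics/{name}f.png",p[:,:,::-1]);np.save(f"pics/{name}f.npy",d);q=p[160:260,260:380][:,:,::-1];q=cv2.resize(q,None,fx=6,fy=6,interpolation=cv2.INTER_CUBIC)
    for dy in(-24,24):
        for dx in (-11,11):
            a=(proj("side",[T+R@[dx,dy,-off]])[0]-[260,160])*6;cv2.circle(q,tuple(int(i) for i in a),3,(0,255,255),-1)
    cv2.imwrite(f"pics/{name}.png",q)
E
python3 -c "
from h import *
see('side5',35)"
```

```text
[496.2 -50.5   2.3] [-0.65 -0.23  0.29] 0.23
```

View pics/side5.png

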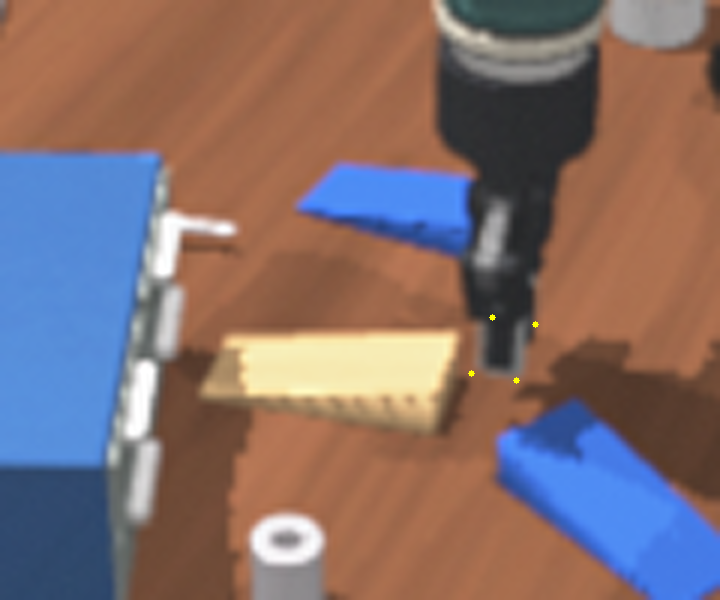

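The tip at crop (500,372) matches the +35 mm prediction, so its height is about 38 mm. I'll lower it 27 mm more, watching the force.

>>> step_arm(slide=[[0,0,0.7],[0,0,1.4],[0,0,2.0],[0,0,2.2],[0,0,2.2]], spin=[0,0,0,0,0], grip=[2,2,2,2,2])

```text
clock: 6.5
ee_pos: [496.4, -50.5, -19.7]
eef_rot: [[0.992, 0.13, 0.002], [0.13, -0.992, 0.002], [0.003, -0.002, -1.0]]
ft_force: [0.2, -0.1, 0.5]
gripper_width: 0.233
```

>>> step_arm(slide=[[0,0,0.2],[0,0,0.4],[0,0,0.5],[0,0,0.5]], spin=[0,0,0,0], grip=[2,2,2,2])

```text
clock: 7.0
ee_pos: [496.3, -50.4, -24.7]
eef_rot: [[0.992, 0.13, 0.002], [0.13, -0.992, 0.002], [0.002, -0.002, -1.0]]
ft_force: [-0.8, -0.4, -0.7]
gripper_width: 0.232
```

```bash
python3 -c "
from h import *
see('side6',35)"
```

```text
[496.3 -50.4 -24.7] [-0.84 -0.35 -0.69] 0.232
```

View pics/side6.png

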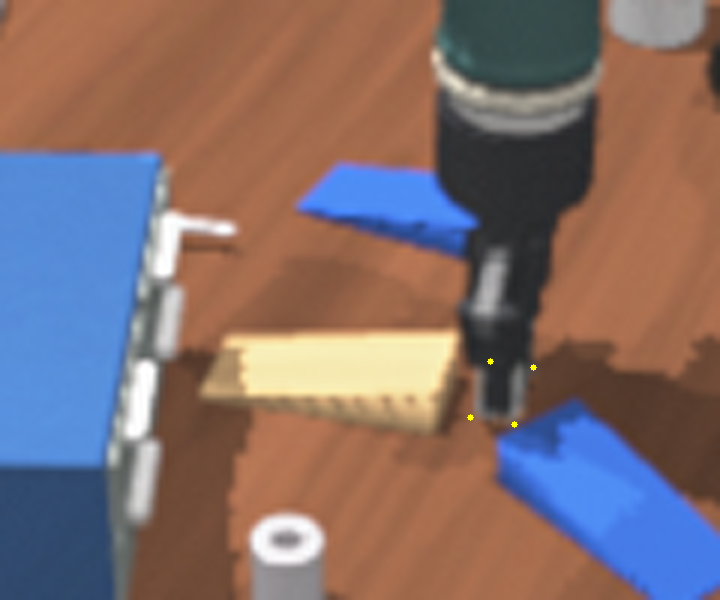

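The tip is now about 11 mm above the bench, behind the thick end. I'll push and steer left.

>>> step_arm(slide=[[0.8,0,0],[1.6,0,0],[2.1,0,0],[2.6,-0.01,0],[3.1,-0.03,0]], spin=[0,0,-0.013,-0.027,-0.04], grip=[2,2,2,2,2])

```text
clock: 7.68
ee_pos: [527.2, -46.1, -24.7]
eef_rot: [[0.985, 0.17, 0.002], [0.17, -0.985, 0.002], [0.002, -0.002, -1.0]]
ft_force: [-1.0, -0.6, 1.2]
gripper_width: 0.237
```

```bash
python3 -c "
from h import *
see('side7',35)"
```

```text
[527.2 -46.1 -24.7] [-0.97 -0.56  1.24] 0.237
```

View pics/side7.png

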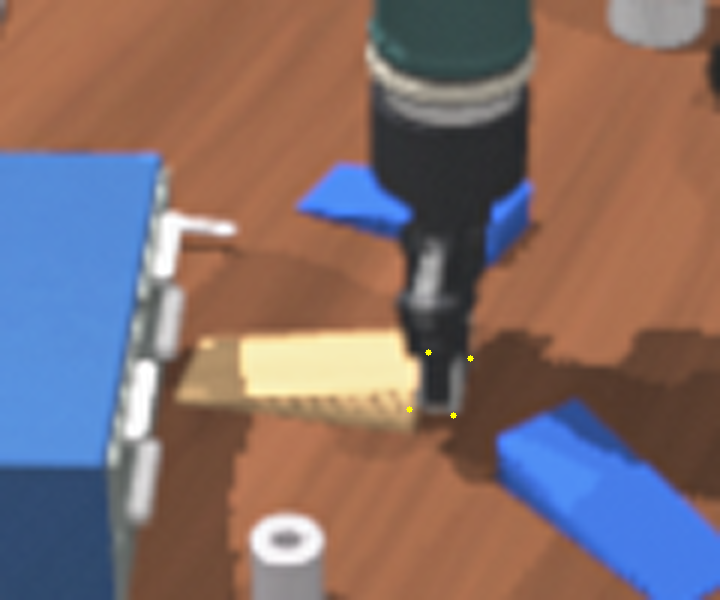

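The wedge now slides: its thin end moved from crop x 203 to 178. I'll continue the arc.

>>> step_arm(slide=[[0.5,-0.01,0],[1.0,-0.02,0],[1.5,-0.04,0],[2.0,-0.07,0],[2.5,-0.1,0]], spin=[-0.015,-0.03,-0.045,-0.06,-0.075], grip=[2,2,2,2,2])

```text
clock: 8.35
ee_pos: [552.9, -40.7, -24.5]
eef_rot: [[0.969, 0.245, 0.003], [0.245, -0.969, 0.002], [0.003, -0.001, -1.0]]
ft_force: [-0.1, -0.1, 0.2]
gripper_width: 0.235
```

```bash
cat >> h.py <<'E'
def wedge_top(f):
    p=cv2.imread(f"pics/{f}.png")[:,:,::-1].copy();X=cloud("side",np.load(f"pics/{f}.npy"))
    m=beech(p);m[:200]=0;m[248:]=0;m[:,:255]=0;m[:,350:]=0
    n,l,s,c=cv2.connectedComponentsWithStats(m);i=1+np.argmax(s[1:,4]);return (l==i),X
E
python3 -c "
from h import *
see('side8',35)"
```

```text
[552.9 -40.7 -24.5] [-0.14 -0.11  0.25] 0.235
```

View pics/side8.png

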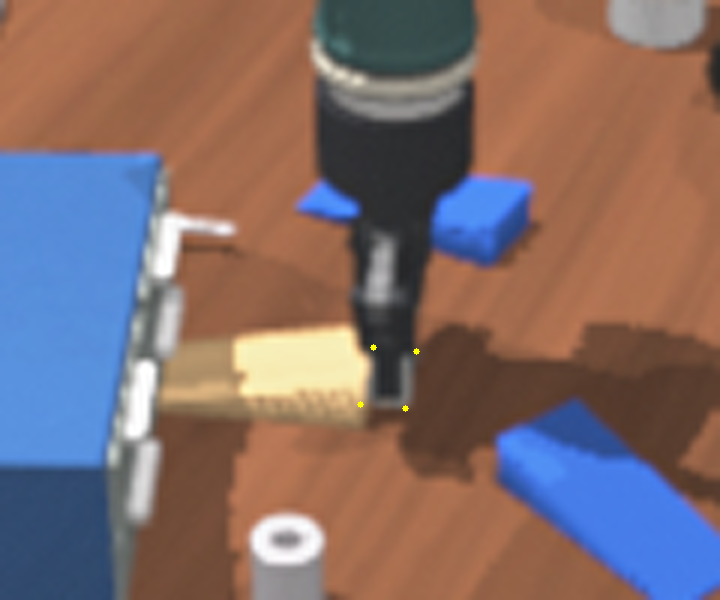

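```bash
python3 - <<'E'
from h import *
c=np.array([[365,425],[245,416],[175,405]])/6+[260,160]
P=ray("side",c,0);print(np.round(P,1).tolist())
print("top far corner z27",ray("side",[np.array([352,326])/6+[260,160]],26.5).round(1))
print("top near corner",ray("side",[np.array([366,380])/6+[260,160]],27).round(1))
print(np.arctan2(*(P[2]-P[0])[[1,0]]),np.arctan2(*(P[1]-P[0])[[1,0]]))
m,X=wedge_top("side8f");ys,xs=np.nonzero(m);cols=np.arange(xs.min()+3,xs.max()-3)
low=np.array([[k,ys[xs==k].max()+.5] for k in cols],float)
Q=ray("side",low,0);print(np.round(Q[::4,:2]).tolist(),np.polyfit(Q[:,0],Q[:,1],1))
up=np.array([[k,ys[xs==k].min()-.5] for k in cols],float)
Q=ray("side",up,18);print(np.round(Q[::4,:2]).tolist(),np.polyfit(Q[:,0],Q[:,1],1))
E
```

```text
[[554.6, -13.1, 0.0], [612.7, 2.5, 0.0], [648.8, 7.4, 0.0]]
top far corner z27 [[578.1 -54.2  26.5]]
top near corner [[554.6 -14.3  27. ]]
0.21349220234070793 0.26126183681402176
[[647.0, 12.0], [636.0, 8.0], [625.0, 3.0], [612.0, 3.0], [601.0, -1.0], [590.0, -6.0], [577.0, -6.0], [566.0, -10.0]] [   0.24173327 -146.27979139]
[[660.0, -16.0], [651.0, -26.0], [642.0, -35.0], [630.0, -39.0], [621.0, -49.0], [610.0, -53.0], [598.0, -58.0], [589.0, -67.0]] [   0.65981252 -456.3770126 ]
```

The wedge's yaw is 0.237 and the foot is about 2 mm off its centre line. The thin end is about 7 mm short of the foot, so contact should come after 27 to 47 mm more. I'll push straight.

>>> step_arm(slide=[[0.5,0.01,0],[1.0,0.01,0],[1.5,0.01,0],[2.0,0.02,0],[2.0,0.02,0]], spin=[0,0,0,0,0], grip=[2,2,2,2,2])

```text
clock: 9.02
ee_pos: [573.9, -35.8, -24.0]
eef_rot: [[0.969, 0.246, 0.005], [0.246, -0.969, 0.002], [0.005, -0.001, -1.0]]
ft_force: [0.0, -0.8, 1.0]
gripper_width: 0.229
```

>>> step_arm(slide=[[0.2,0,0],[0.4,0,0],[0.6,0,0],[0.6,0,0]], spin=[0,0,0,0], grip=[2,2,2,2])

```text
clock: 9.52
ee_pos: [578.9, -34.5, -24.1]
eef_rot: [[0.969, 0.246, 0.003], [0.246, -0.969, 0.002], [0.004, -0.001, -1.0]]
ft_force: [-3.2, -1.7, 2.9]
gripper_width: 0.236
```

```bash
cat >> h.py <<'E'
def force(k=4):
    F=[]
    for _ in range(k):
        optics.snapshot("top");F.append(get_obs()["ft_force"])
    F=np.array(F);print("F",F.mean(0).round(2),"pos",np.round(get_obs()["ee_pos"],1),"t",get_obs()["clock"])
E
python3 -c "
from h import *
see('side9',35);force()"
```

```text
[578.9 -34.5 -24.1] [-3.19 -1.73  2.85] 0.236
F [-5.16 -1.14  2.82] pos [579.  -34.5 -24.1] t 9.775
```

View pics/side9.png

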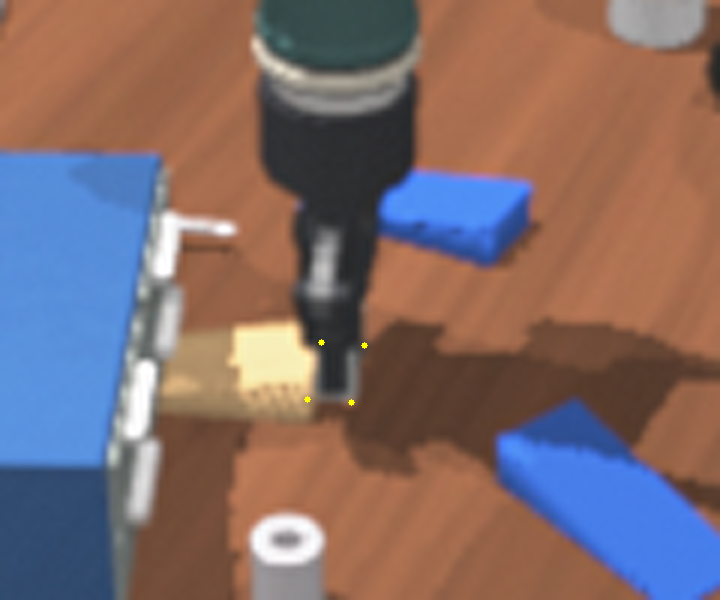

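The push force rose to about 5 N at 26 mm of travel, which matches meeting the foot at about 7 mm of wedge height (thin end about 19 mm past). The chest looks unmoved. It's snug, so I'll back off straight and rise, then shut the fingers for the press.

>>> step_arm(slide=[[-1.5,0,0],[-3,0,0],[-3,0,-5],[-3,0,-10],[-3,0,-15]], spin=[0,0,0,0,0], grip=[2,2,2,1,0])

```text
clock: 10.4
ee_pos: [548.5, -42.2, 127.0]
eef_rot: [[0.969, 0.245, 0.004], [0.245, -0.969, 0.002], [0.005, -0.001, -1.0]]
ft_force: [1.7, -0.2, -0.0]
gripper_width: 0.007
```

```bash
python3 - <<'E'
from h import *
see('side10',35)
for i in (0,10):
    n="side0" if i==0 else "side10f"
    p=cv2.imread(f"pics/{n}.png")[:,:,::-1].copy();m=blue(p);m[:,300:]=0;m[:180]=0;m[275:]=0
    q=max(cv2.findContours(m,0,2)[0],key=cv2.contourArea);print(n,cv2.boundingRect(q),np.round(cv2.minAreaRect(q)[0],1))
force(4)
E
```

```text
[548.5 -42.2 127. ] [ 1.73 -0.16 -0.04] 0.007
side0 (201, 184, 85, 80) [242.5 223.2]
side10f (201, 184, 85, 80) [242.5 223.2]
F [ 0.   -0.09 -0.65] pos [548.7 -42.2 125.6] t 10.65
```

View pics/side10.png

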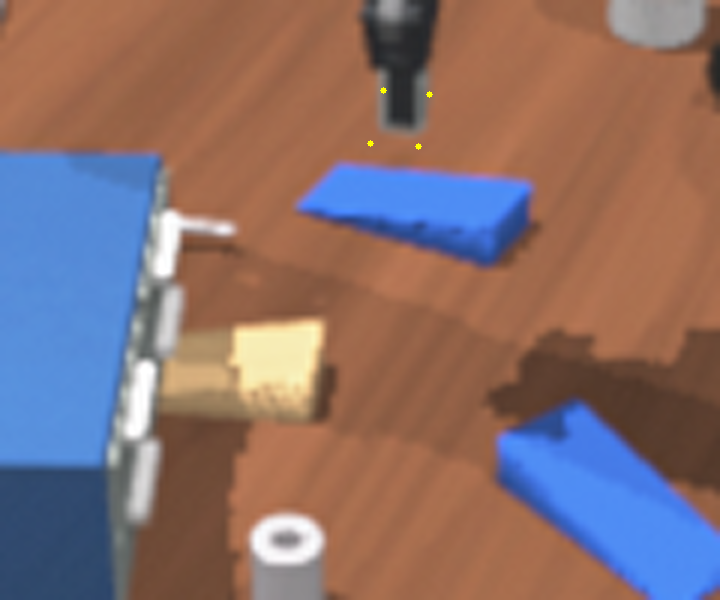

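The chest outline is unchanged, and the wedge lies flat under the corner. I'll move above short_corner.

>>> step_arm(slide=[[5,0,0],[10,0.1,0],[13.97,0.1,0],[13.97,0.1,1],[13.97,0.1,2.5]], spin=[0,0,0,0,0], grip=[0,0,0,0,0])

```text
clock: 11.28
ee_pos: [682.5, -8.8, 98.4]
eef_rot: [[0.969, 0.246, 0.0], [0.246, -0.969, 0.002], [0.001, -0.002, -1.0]]
ft_force: [0.1, -0.5, 0.6]
gripper_width: 0.002
```

```bash
python3 - <<'E'
from h import *
see('side11',35)
p,d=optics.snapshot("side");cv2.imwrite("pics/side11b.png",cv2.resize(p[100:280,190:370][:,:,::-1],None,fx=3.3,fy=3.3))
E
```

```text
[682.5  -8.8  98.4] [ 0.05 -0.49  0.64] 0.002
```

View pics/side11b.png

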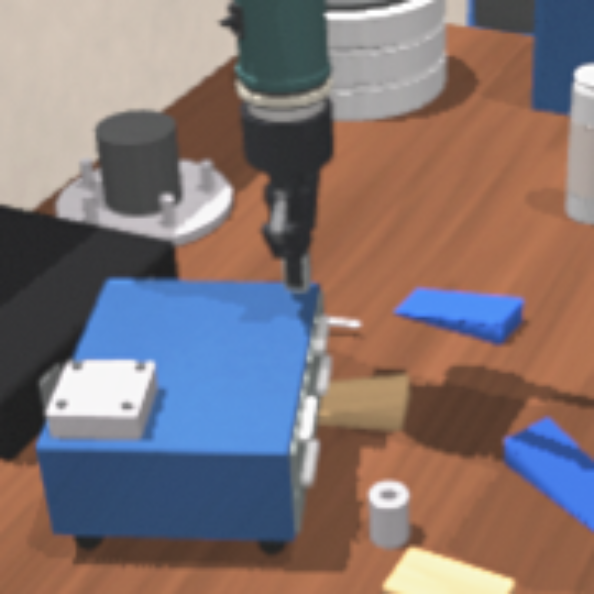

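The finger tip at (297,287) is just above the front right corner of the top. I'll lower it gently.

>>> step_arm(slide=[[0.1,0,0.3],[0.2,0,0.6],[0.2,0,0.8],[0.2,0,0.8]], spin=[0,0,0,0], grip=[0,0,0,0])

```text
clock: 11.88
ee_pos: [682.2, -8.5, 88.8]
eef_rot: [[0.969, 0.245, -0.004], [0.245, -0.969, 0.002], [-0.003, -0.003, -1.0]]
ft_force: [-0.0, 0.6, -0.3]
gripper_width: -0.001
```

>>> step_arm(slide=[[0,0,0.1],[0,0,0.2],[0,0,0.3]], spin=[0,0,0], grip=[0,0,0])

```text
clock: 12.25
ee_pos: [682.5, -8.6, 87.2]
eef_rot: [[0.969, 0.245, -0.003], [0.245, -0.969, 0.002], [-0.002, -0.003, -1.0]]
ft_force: [-3.2, -0.6, 9.1]
gripper_width: 0.001
```

```bash
python3 - <<'E'
from h import *
force(6);force(6)
see('side12',35)
force(8)
E
```

```text
F [-2.37 -0.1   6.1 ] pos [682.5  -8.6  87.2] t 12.55
F [-1.89 -0.42  5.68] pos [682.5  -8.6  87.2] t 12.85
[682.5  -8.6  87.2] [-1.69 -0.94  6.6 ] 0.001
F [-2.47 -0.36  5.33] pos [682.5  -8.5  87.2] t 13.3
```

>>> step_arm(slide=[[0,0,0.3],[0,0,0.45],[0,0,0.45],[0,0,0.45],[0,0,0.45]], spin=[0,0,0,0,0], grip=[0,0,0,0,0])

```text
clock: 13.92
ee_pos: [682.7, -8.7, 86.9]
eef_rot: [[0.969, 0.245, -0.002], [0.245, -0.969, 0.002], [-0.001, -0.002, -1.0]]
ft_force: [-7.2, 0.6, 17.7]
gripper_width: 0.001
```

```bash
python3 - <<'E'
from h import *
force(6)
see('side13',35)
force(10)
E
```

```text
F [-8.41 -0.19 17.43] pos [682.8  -8.8  87. ] t 14.225
[682.8  -8.8  87. ] [-7.9  -0.4  16.81] -0.0
F [-8.8  -0.14 16.97] pos [682.8  -8.8  87. ] t 14.775
```

17 N pressed with about 0.2 mm of sink, held over 0.8 s. I'll ease off slowly, reading height against force to see whether it still rocks.

>>> step_arm(slide=[[0,0,0.15],[0,0,0.15]], spin=[0,0], grip=[0,0])

```text
clock: 15.02
ee_pos: [683.3, -8.8, 87.1]
eef_rot: [[0.969, 0.245, -0.0], [0.245, -0.969, 0.002], [0.0, -0.002, -1.0]]
ft_force: [-2.7, -0.6, 8.5]
gripper_width: 0.001
```

```bash
python3 -c "
from h import *
force(6)"
```

```text
F [-3.29  0.    8.83] pos [683.3  -8.8  87.1] t 15.325
```

>>> step_arm(slide=[[0,0,0],[0,0,0]], spin=[0,0], grip=[0,0])

```text
clock: 15.58
ee_pos: [683.6, -8.9, 87.2]
eef_rot: [[0.969, 0.245, -0.0], [0.245, -0.969, 0.001], [0.0, -0.001, -1.0]]
ft_force: [-0.5, -1.0, 3.6]
gripper_width: 0.001
```

```bash
python3 -c "
from h import *
force(6)"
```

```text
F [-0.32  0.14  3.55] pos [683.5  -8.9  87.2] t 15.875
```

>>> step_arm(slide=[[0,0,-0.1],[0,0,-0.1]], spin=[0,0], grip=[0,0])

```text
clock: 16.12
ee_pos: [683.0, -8.8, 87.5]
eef_rot: [[0.969, 0.245, -0.001], [0.245, -0.969, 0.002], [-0.001, -0.002, -1.0]]
ft_force: [-0.1, -0.4, -0.2]
gripper_width: 0.004
```

```bash
python3 -c "
from h import *
force(6)"
```

```text
F [-0.11  0.13  0.18] pos [683.4  -8.8  88. ] t 16.425
```

From 17 N down to 3.5 N the height changed only 0.3 mm, so there is no rocking. I'll lift off and check whether the chest or wedge shifted.

>>> step_arm(slide=[[0,0,-2],[0,0,-4],[-5,0,-4],[-10,0,-4],[-14.5,0,-4]], spin=[0,0,0,0,0], grip=[0,0,0,0,2])

```text
clock: 17.05
ee_pos: [542.5, -44.9, 130.3]
eef_rot: [[0.969, 0.246, 0.003], [0.246, -0.969, 0.001], [0.003, -0.0, -1.0]]
ft_force: [0.2, 0.5, 0.3]
gripper_width: 0.203
```

```bash
python3 - <<'E'
from h import *
force(4)
see('side14',35)
R={}
for n in("side0","side10f","side14f"):
    p=cv2.imread(f"pics/{n}.png");g=cv2.cvtColor(p,6).astype(np.float32);R[n]=g
for a,(y0,y1,x0,x1) in {"chest":(180,270,195,285),"wedge":(210,232,286,318),"bench":(330,390,100,300)}.items():
    for r in("side0","side10f"):
        if a=="wedge" and r=="side0":continue
        print(a,r,np.round(cv2.phaseCorrelate(R[r][y0:y1,x0:x1].copy(),R["side14f"][y0:y1,x0:x1].copy()),3).tolist() if 0 else cv2.phaseCorrelate(R[r][y0:y1,x0:x1].copy(),R["side14f"][y0:y1,x0:x1].copy()))
E
```

```text
F [-1.36  0.13  0.03] pos [543.7 -44.8 130.2] t 17.25
[543.7 -44.8 130.2] [0.35 0.12 0.78] 0.234
chest side0 ((-0.0839779628101951, -0.025621339246207242), 0.9869203084780847)
chest side10f ((-0.008889470386144183, -0.015820354237959577), 0.9950411526950789)
wedge side10f ((-0.042061702711460924, 0.09847223692928075), 1.0086889943728845)
bench side0 ((-0.015843315644232803, -0.01612483620757743), 0.982951289176941)
bench side10f ((-0.023113822690987718, -0.00286185801943617), 0.9815225149790446)
```

View pics/side14.png

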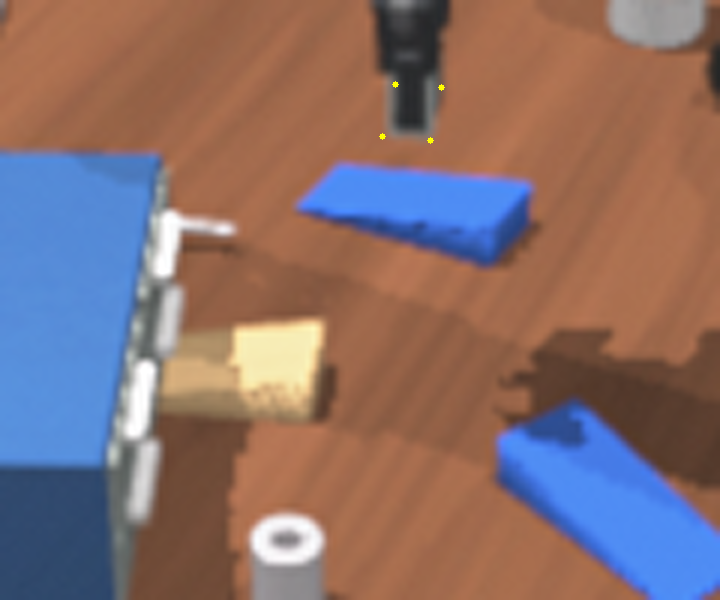

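Nothing shifted (chest and wedge under 0.1 px). To be sure the foot is still preloaded after the press, I'll give one more gentle push on the thick end up to a few newtons.

>>> step_arm(slide=[[0.2,-0.1,5],[0.2,-0.1,10],[0.2,-0.1,14],[0.2,-0.1,15.4],[0.2,-0.1,15.4]], spin=[0,0,0,0,0], grip=[2,2,2,2,2])

```text
clock: 17.92
ee_pos: [547.7, -42.8, -24.0]
eef_rot: [[0.969, 0.245, 0.003], [0.245, -0.969, 0.001], [0.003, -0.0, -1.0]]
ft_force: [0.3, 0.4, 0.6]
gripper_width: 0.235
```

>>> step_arm(slide=[[0.8,0,0],[1.6,0,0],[2.4,0,0],[2.9,0,0],[2.9,0,0]], spin=[0,0,0,0,0], grip=[2,2,2,2,2])

```text
clock: 18.55
ee_pos: [576.3, -35.6, -23.7]
eef_rot: [[0.969, 0.246, 0.004], [0.246, -0.969, 0.001], [0.004, -0.0, -1.0]]
ft_force: [-0.8, 0.1, 0.1]
gripper_width: 0.231
```

>>> step_arm(slide=[[0.2,0,0],[0.35,0,0],[0.35,0,0]], spin=[0,0,0], grip=[2,2,2])

```text
clock: 18.92
ee_pos: [579.0, -34.8, -23.9]
eef_rot: [[0.969, 0.246, 0.002], [0.246, -0.969, 0.001], [0.002, -0.001, -1.0]]
ft_force: [-1.8, -0.5, 0.6]
gripper_width: 0.235
```

```bash
python3 -c "
from h import *
force(6)"
```

```text
F [-2.32 -1.05  1.26] pos [579.  -34.8 -23.9] t 19.225
```

>>> step_arm(slide=[[0.12,0,0],[0.2,0,0],[0.2,0,0]], spin=[0,0,0], grip=[2,2,2])

```text
clock: 19.6
ee_pos: [579.4, -34.6, -24.0]
eef_rot: [[0.969, 0.246, -0.001], [0.246, -0.969, 0.001], [-0.001, -0.001, -1.0]]
ft_force: [-7.6, -1.9, 5.2]
gripper_width: 0.231
```

```bash
python3 -c "
from h import *
force(6)"
```

```text
F [-6.68 -2.23  4.9 ] pos [579.4 -34.6 -24. ] t 19.9
```

7 N is held with only about 0.4 mm of movement, so the wedge is snug. I'll withdraw.

>>> step_arm(slide=[[-1.5,0,0],[-3,0,0],[-3,0,-5],[-3,0,-10],[-3,0,-15]], spin=[0,0,0,0,0], grip=[2,2,2,2,2])

```text
clock: 20.52
ee_pos: [549.5, -42.2, 127.2]
eef_rot: [[0.969, 0.245, -0.0], [0.245, -0.969, 0.001], [-0.0, -0.001, -1.0]]
ft_force: [0.4, 0.4, -0.2]
gripper_width: 0.233
```

```bash
python3 - <<'E'
from h import *
force(4);see('side15',35)
R={}
for n in("side0","side14f","side15f"):R[n]=cv2.cvtColor(cv2.imread(f"pics/{n}.png"),6).astype(np.float32)
for a,(y0,y1,x0,x1) in {"chest":(180,270,195,285),"wedge":(210,232,286,318)}.items():
    for r in("side0","side14f"):print(a,r,cv2.phaseCorrelate(R[r][y0:y1,x0:x1].copy(),R["side15f"][y0:y1,x0:x1].copy()))
p,d=optics.snapshot("top");X=cloud("top",d);m=(blue(p)>0)&(abs(X[...,2]-120)<10)&(abs(X[...,0]-740)<180)&(abs(X[...,1]-100)<200)
P=X[m];A=np.c_[P[:,:2],np.ones(len(P))];print("tilt now",np.linalg.lstsq(A,P[:,2],rcond=None)[0])
p=cv2.imread("pics/top0.png")[:,:,::-1].copy();X=cloud("top",np.load("pics/top0.npy"));m=(blue(p)>0)&(abs(X[...,2]-120)<10)&(abs(X[...,0]-740)<180)&(abs(X[...,1]-100)<200)
P=X[m];A=np.c_[P[:,:2],np.ones(len(P))];print("tilt start",np.linalg.lstsq(A,P[:,2],rcond=None)[0])
E
```

```text
F [0.59 0.13 0.8 ] pos [551.1 -42.4 127.6] t 20.725
[551.1 -42.4 127.6] [-0.28 -0.01 -0.1 ] 0.236
chest side0 ((-0.09950847447962019, -0.024706481521405976), 0.985665961842478)
chest side14f ((-0.03302037932952118, -0.007437480509260297), 0.9887093394479634)
wedge side0 ((0.17353057340739397, -1.083777331184562), 0.32392679279049236)
wedge side14f ((-0.1808698302517442, -0.10921153369967307), 1.0038585253059864)
tilt now [-1.45232776e-03 -3.18968321e-04  1.19159734e+02]
tilt start [-1.42075818e-03  2.68391764e-03  1.18653162e+02]
```

View pics/side15.png

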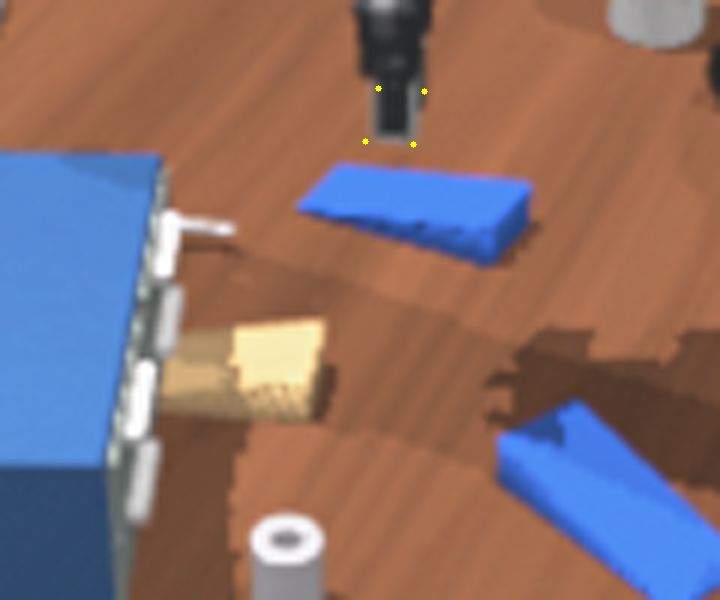

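The wedge is in place at crop (160–325, 320–420) and lies flat. The chest is level (tilt changed about 0.003 rad, depth noise) and has not moved. The robot is clear, so I'm handing in.

```bash
python3 -c "
from workcell import ticket
print(ticket.job_done())"
```

```text
the job is handed in; nothing more can be done
None
```

I handed the job in at about 21 s: the wedge is snug under the short foot and the chest did not rock when pressed. No verdict was reported.

**What I did:**
- I pushed the beech wedge along the bench with the two half-open fingers, steering it from yaw 0.13 to 0.24 rad.
- I stopped when the push force rose to about 5 N. By my measurements the thin end was then about 20 mm past the foot, with the foot within about 2 mm of the wedge's centre line.
- I pressed down on the corner with the shut fingers at about 6 N, then about 17 N for roughly 0.9 s, then about 9 N. The 17 N is more than the 10 N asked, but well under the 60 N limit. The top sank only about 0.3 mm between 3.5 and 17 N.
- I then pushed the wedge once more, to about 7 N. It moved 0.4 mm at most. I did not press again after that.

**Last checks:** the chest had shifted less than 0.1 px in the side view. Its measured tilt changed by about 0.003 rad, about the depth noise. The wedge lay flat and the robot was clear. I could not measure the load resting on the wedge directly.

**What disagreed:** the real fingertips stood about 35 mm above the reported TCP height. Because of this my first push passed over the wedge without touching it. I then worked from the tip height seen in the camera and from the forces.

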